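# Seat a tip box in the corner of a rail stop

### The job

The pipette tip box with the clear lid has to sit in its place at the guide rail. With the fingertips, push it along the worktop, without gripping or lifting it, until its far end lies flat against the front of the rail and its side touches the stop arm that points towards the robot (the bracket whose arm points away behind the rail is not in use). Keep it upright, do not disturb the other things, and leave it standing there.

Things in the scene. Friction and masses are not known exactly. Their poses are not given: they have to be found in the camera images.
- tips_mid (a point): Centre of the tip box (grey, clear closed lid): 122 mm long (its y), 82 mm wide over the side walls (its x; lid tab and hinge stick out 4 mm more, above 45 mm), 73 mm high; point 36.5 mm above its underside. About 0.25 kg, loose; sliding takes 1 to 4 N. First 4 to 10 cm short of the rail, between the brackets, its long axis within 20 degrees of square to the rail, y pointing away from the rail.
- fence: Fixed aluminium guide rail, 290 mm long (its y, roughly left-right), 16 mm thick, 30 mm high. Origin on the worktop under its middle. Its x points away from the robot; the flat working face, towards the robot, is at x = -8 mm. A 4 mm high screw flange lies behind it. Right of it, beyond x = 0.48 m and from y = 0.05 m to the right, stands a bulky instrument 202 mm high.
- stop: Fixed steel stop bracket on the rail; its arm stands out towards the robot, square to the rail: 80 mm long (x = -8 to -88 mm in its frame), 12 mm thick (y = -6 to +6), 30 mm high; a thumb screw over the rail reaches 50 mm. Origin on the worktop under the rail's centre line, axes as the rail's. Near the rail's left or right end (y about +125 or -125 mm in the rail's frame).
- spare: The same bracket turned round, near the rail's other end: its 80 mm arm points away from the robot, behind the rail. On the working side it sticks out only 7 mm from the rail, from 8 mm above the worktop. Not in use.
- vial: Bystander: small round vial, 32 mm across, 58 mm high, standing on the worktop near its front edge. Origin at its underside.
- timer: Bystander: white bench timer, 66 x 66 x 23 mm, near the front edge. Origin at its underside. Vial and timer may have changed places.
- marker: Bystander: black marker pen, 135 mm long, 14 mm thick, lying to the left of the tip box, roughly pointing away from the robot. Origin at its middle, underside.

How it is judged:
By the outcome, as a careful person would: the job done as asked, in the order asked, and still so for the second after the job is handed in, with the robot touching nothing.
It also fails if it takes over 64 s, if anything falls off the work surface, if the arm or the gripper's body presses on something with over 40 N, if the wrist force passes 120 N, or if a joint passes its speed limit or range.

### The arm

A 6-joint arm with a two-finger parallel gripper is mounted at the origin on a cart in front of the work surface, level with it; the furniture and walls round the work are solid. World frame = base frame: x ahead of the robot, y to its left, z up, the work surface at z = 0. Lengths are in m, angles in rad, forces in N, time in s.
With the tool pointing down it reaches from about 0.35 to 0.925 m from the base axis. Payload 6.4 kg.
Tool frame: the origin (TCP) lies between the finger pads; the fingertips stand 19 mm ahead of it and the grasp point (between the pads) is the TCP; z points along the fingers, y is the line along which they close (so a half turn about z gives the same grasp; the last joint's range is limited). The gripper opens to 85 mm and grips with 20 to 120 N. Pads are 22 mm wide; open, the fingers measure 114 mm over their backs; the gripper's body (76 mm by 85 mm) begins 54 mm behind the grasp point. The pads swing forward as they close: fully open they stand 13 mm farther back than shut.
Start: joints at [-1.331, 0.245, 1.558, -0, 1.339, -0.174], TCP at [0.261, -0.595, 0.216] pointing down, gripper open.
Joint ranges: [-3.13, 3.13], [-1.02, 2.26], [0.13, 2.54], [-0.95, 4.09], [0.21, 2.88], [-2.74, 2.74]. Speed limits (rad/s): [2.57, 2.57, 3.14, 3.14, 3.14, 3.14].

### API

Orientations are given as a unit quaternion [x, y, z, w].
In Python, from station import bot gives the robot as it stands.
- The arm moves only by the tool step_arm, never from a script. Its argument "moves" is a list of rows, each a list of 7 numbers: the opening, from 0 (shut) to 1 (fully open), then the shift along the tool's x, y, z in mm, then the turn, a rotation vector about the tool's x, y, z in rad. A call has 1 to 10 rows; each row shifts and turns the commanded pose from where the row before left it, along the tool's axes as they then stand; what a row does not reach is not made up. A row lasts 1/10 s, in which the tool goes at most 50 mm and 8.59 degrees, less where a joint would pass 70% of its speed; a pose out of reach is approached as far as the arm can. A call with a gripper value outside its range is refused whole. The fingers move at their own pace and stop on an object; "squeeze" is the grip in N (left out, the last holds). Time passes only in rows, so rows that do not move let the fingers close. It gives the time, the measured TCP pose, the force, the opening and the grip force at its end, in the units of the state.
- bot.observe(): the state, without advancing time (a new reading comes with each control period).
- bot.camera(name): name is "scene" or "top" or "wrist"; returns the picture (480x640x3 uint8, red, green, blue); there is no depth.
- bot.calibration(name): a dict with "fov_y" (degrees; the focal length in pixels is half the picture's height over the tangent of half this angle, whatever the lens; pixels are square), "cx", "cy" (the principal point, pixels), "R" (3x3) and "t" (3): a world point X has camera coordinates R X + t. Camera axes: x right, y down, z forward; pixel columns grow to the right and rows downward; lengths in m; the calibration is good to about 2 mm. A picture is of the moment at which its call begins: read the wrist's pose just before it. calibration takes no time and is no camera call; for the wrist camera it gives the pose at the moment of the call.
- bot.hand_in(): hands the job in; it is judged then, once.
Trained networks look in the newest picture that a camera, given by its name, has taken for a name from the list of things; names that differ only in an ending like _2 or _b are one class to them, and where a whole thing is asked for, a point or a joint stands for the part that bears it (a point fixed in the world has none). Each returns a list of dicts, best first, with "confidence" (0 to 1); they miss things now and then, are a little off and sometimes report something else, mostly with a low value. They report only what shows in the picture. A call takes as long as a camera call.
- bot.regions_of(camera, thing): "region" (480x640 bool, what is visible of it) and "at" ([column, row] in pixels, amid what is visible of it).
The state is a dict: "t": time; "joint_positions": joint angles; "qd": joint speeds; "joint_torque": joint torques, N m; "eef_pos": TCP position; "tcp_rot": TCP orientation; "ft_force": force on the tool from outside, world axes, zero at the start; "wrist_torque": the same for the moment, N m; "grip_width": opening from 0.0 (shut) to 1.0 (fully open); "grasp_force": force on a finger pad.
Only numpy, scipy, OpenCV 4.12 (cv2) and the standard library are available. Lean on these libraries where they do the work, as an engineer would, in place of code of your own. Each camera call takes 0.05 s, during which the arm holds its last target. There are 200 camera calls.

## Working session

There is one attempt and no reset: what is moved stays moved. The work goes in short steps, Python scripts to look and compute and a tool call to move; the robot and the scene stay as the last step left them, time stands still between calls to the robot, and variables do not carry over. Pictures are saved under pics/ and viewed, at most 12 in all, crops included, and the job is handed in when it is done.

Besides the shell and the picture viewer there is one more tool, called after "Emit:" as a command line: name --pt "numbers of a row" for each row, then --argument value for the rest. step_arm: Moves the arm, as the interface text tells. Its arguments: {"type":"object","properties":{"moves":{"type":"array"},"squeeze":{"type":"number"}},"required":["moves"]}

```bash
mkdir -p pics
cat > h.py <<'E'
import numpy as np, cv2
from station import bot
def K(c):
    f=240/np.tan(np.radians(c['fov_y'])/2); return f
def ray(c,uv,z):
    f=K(c);R=np.array(c['R']);t=np.array(c['t'])
    d=R.T@np.array([(uv[0]-c['cx'])/f,(uv[1]-c['cy'])/f,1]);o=-R.T@t
    return o+d*(z-o[2])/d[2]
def proj(c,X):
    p=np.array(c['R'])@np.array(X)+np.array(c['t']);f=K(c)
    return p[:2]/p[2]*f+[c['cx'],c['cy']]
E
python3 - <<'E'
from h import *
for n in ['top','scene']:
    im=bot.camera(n);c=bot.calibration(n);cv2.imwrite(f'pics/{n}0.png',im[:,:,::-1])
    print(n,c)
    for th,z in [('tips_mid',.07),('fence',.03),('stop',.03),('spare',.03),('vial',.058),('timer',.023),('marker',.014)]:
        for r in bot.regions_of(n,th)[:2]:
            q=np.argwhere(r['region'])[:,::-1].astype(np.float32)
            rect=cv2.boxPoints(cv2.minAreaRect(q))
            print(th,round(r['confidence'],2),np.round(r['at']),len(q),[np.round(ray(c,p,z)[:2],3).tolist() for p in [r['at'],*rect]])
E
```

```text
top {'fov_y': 53.61081247144828, 'cx': 320.4415572578775, 'cy': 239.88899706509162, 'R': array([[ 8.74205750e-03, -9.99961751e-01, -2.71389797e-04],
       [-9.93543071e-01, -8.65524075e-03, -1.13124945e-01],
       [ 1.13118269e-01,  1.25858222e-03, -9.93580733e-01]]), 't': array([0.16571386, 0.55040286, 0.8924667 ])}
tips_mid 0.82 [307. 251.] 2896 [[0.524, 0.196], [0.556, 0.259], [0.592, 0.182], [0.48, 0.131], [0.445, 0.207]]
fence 0.61 [286. 186.] 2481 [[0.655, 0.238], [0.66, 0.384], [0.702, 0.101], [0.66, 0.095], [0.619, 0.377]]
stop 0.66 [226. 215.] 398 [[0.597, 0.356], [0.651, 0.371], [0.654, 0.354], [0.55, 0.334], [0.548, 0.351]]
spare 0.54 [345. 161.] 356 [[0.707, 0.123], [0.754, 0.14], [0.758, 0.124], [0.655, 0.105], [0.651, 0.12]]
vial 0.57 [384. 304.] 280 [[0.427, 0.051], [0.438, 0.07], [0.438, 0.034], [0.407, 0.035], [0.407, 0.07]]
timer 0.93 [435. 304.] 1192 [[0.428, -0.053], [0.452, -0.015], [0.472, -0.081], [0.407, -0.098], [0.388, -0.033]]
marker 0.72 [192. 292.] 394 [[0.445, 0.421], [0.509, 0.436], [0.509, 0.424], [0.379, 0.415], [0.378, 0.427]]
scene {'fov_y': 53.56
[... 322 characters left out ...]
0.283], [0.605, 0.183], [0.47, 0.13], [0.417, 0.228]]
fence 0.9 [269. 224.] 2173 [[0.645, 0.257], [0.651, 0.389], [0.697, 0.093], [0.648, 0.097], [0.609, 0.387]]
stop 0.79 [235. 265.] 458 [[0.598, 0.359], [0.657, 0.37], [0.661, 0.35], [0.54, 0.341], [0.537, 0.36]]
spare 0.58 [305. 179.] 442 [[0.706, 0.134], [0.743, 0.156], [0.764, 0.122], [0.661, 0.095], [0.643, 0.128]]
vial 0.75 [420. 257.] 403 [[0.409, 0.068], [0.408, 0.099], [0.444, 0.049], [0.418, 0.032], [0.384, 0.082]]
timer 0.6 [460. 230.] 1005 [[0.427, -0.058], [0.445, -0.006], [0.476, -0.076], [0.406, -0.095], [0.378, -0.026]]
marker 0.79 [242. 356.] 577 [[0.439, 0.431], [0.509, 0.439], [0.51, 0.424], [0.374, 0.416], [0.373, 0.431]]
```

Run:
```python
import cv2
a=cv2.imread('pics/top0.png')[130:350,150:470]
cv2.imwrite('pics/t1.png',cv2.resize(a,(800,550),interpolation=cv2.INTER_CUBIC))
```

```text
(no output)
```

View pics/t1.png

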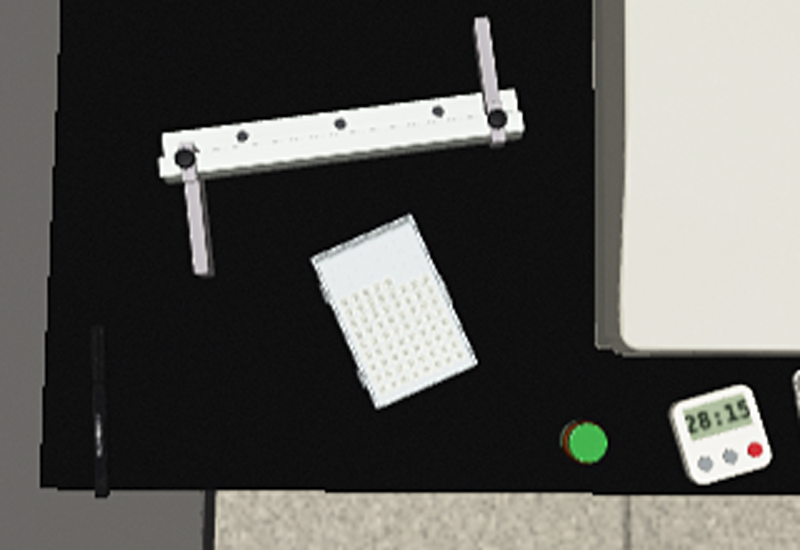

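View pics/scene0.png

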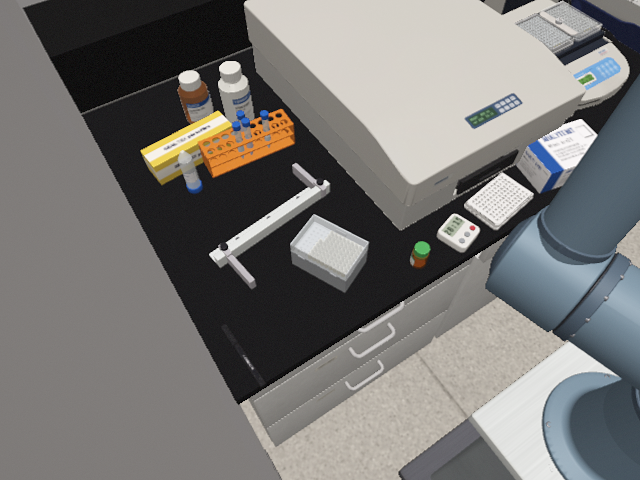

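The box (crop corners (312,260), (412,215), (477,362), (377,408)) is yawed counter-clockwise relative to the rail. The stop is the left bracket, with its arm from (190,175) to (203,275). The spare is on the right, at (485,20) to (497,140). The vial, timer and marker are all clear of the box.

```bash
cat >> h.py <<'E'
from scipy.spatial.transform import Rotation as Ro
def delta(pos,yaw,s=None):
    """tool-frame shift (mm) and turn to reach pos, tool down with tool-x at world yaw"""
    s=s or bot.observe(); R=Ro.from_quat(s['tcp_rot'])
    T=Ro.from_matrix(np.array([[np.cos(yaw),np.sin(yaw),0],[np.sin(yaw),-np.cos(yaw),0],[0,0,-1.]]))
    return np.round(R.inv().apply(np.array(pos)-s['eef_pos'])*1e3,1),np.round((R.inv()*T).as_rotvec(),3)
def yaw(s=None):
    s=s or bot.observe(); x=Ro.from_quat(s['tcp_rot']).as_matrix()[:,0]; return np.arctan2(x[1],x[0])
E
python3 - <<'E'
from h import *
s=bot.observe();print(s);print(Ro.from_quat(s['tcp_rot']).as_matrix().round(3));print(bot.calibration('wrist'))
c=bot.calibration('top')
f=lambda u,v,z:ray(c,(u/2.5+150-.3,v/2.5+130-.3),z).round(4)
B=[f(*p,.073) for p in [(312,260),(412,215),(477,362),(377,408)]]
B=np.array(B)[:,:2];print('box',B.tolist(),B.mean(0),[np.linalg.norm(B[i]-B[i-1]) for i in range(4)])
a=(B[0]+B[1]-B[2]-B[3]);print('boxyaw',np.degrees(np.arctan2(a[1],a[0])))
l,r=f(160,172,.03),f(523,130,.03);print('rail front top',l,r)
th=np.arctan2(-(l-r)[0],(l-r)[1]);print('railyaw',np.degrees(th))
print('stop inner',f(203,180,.03),f(211,272,.03))
E
```

```text
{'t': 0.8, 'joint_positions': array([-1.33110327e+00,  2.45044896e-01,  1.55777217e+00, -2.08559725e-05,
        1.33870508e+00, -1.74108092e-01]), 'qd': array([-0.00108577,  0.00044352,  0.00076225,  0.00019863, -0.00015215,
       -0.0006543 ]), 'joint_torque': array([-7.75258036e-05, -4.29476058e+01, -3.26408494e+01, -1.22209731e-04,
        3.95964707e-04,  6.43953072e-06]), 'eef_pos': array([ 0.26136151, -0.59516525,  0.21584051]), 'tcp_rot': array([ 9.78671829e-01,  2.05429916e-01, -8.98721186e-06,  3.55660608e-05]), 'ft_force': array([-0.04140589, -0.20505656,  0.71720907]), 'wrist_torque': array([1.16482309e-02, 7.19285561e-05, 4.00263286e-03]), 'grasp_force': 0.0, 'grip_width': 1.001001411729312}
[[ 0.916  0.402 -0.   ]
 [ 0.402 -0.916 -0.   ]
 [-0.     0.    -1.   ]]
{'fov_y': 59.031553908210796, 'cx': 318.7244285374653, 'cy': 244.1099114159514, 'R': array([[ 4.01691420e-01, -9.15775020e-01,  3.39223023e-04],
       [-8.76263924e-01, -3.84252767e-01,  2.90708353e-01],
       [-2.66093101e-01, -1.17072300e-01, -9.56811652e-01]]), 't': array([-0.6504776 , -0.03757655,  0.37889316])}
box [[0.555, 0.256], [0.5895, 0.1819], [0.4804, 0.133], [0.4461, 0.2062]] [0.51775  0.194275] [np.float64(0.11974660746760224), np.float64(0.08173775137597068), np.float64(0.11955760118035158), np.float64(0.08083767685924675)]
boxyaw 24.358749291816185
rail front top [0.6292 0.3812 0.03  ] [0.6654 0.0956 0.03  ]
railyaw 7.223759516137701
stop inner [0.6231 0.3472 0.03  ] [0.5503 0.3387 0.03  ]
```

Emit:
step_arm --pt "1 30 -30 -9 0 0 0" --pt "1 30 -30 -9 0 0 0" --pt "1 30 -30 -9 0 0 0" --pt "1 30 -30 -9 0 0 0" --pt "1 30 -30 -9 0 0 0" --pt "1 30 -30 -9 0 0 0" --pt "1 30 -30 -9 0 0 0" --pt "1 30 -30 -9 0 0 0" --pt "1 30 -30 -9 0 0 0" --pt "1 30 -30 -9 0 0 0"

```text
t: 1.8
eef_pos: [0.4157, -0.1982, 0.3064]
tcp_rot: [0.979, 0.205, 0.0, 0.0]
ft_force: [0.9, 0.6, -0.4]
grip_width: 1.001
grasp_force: 0.0
```

Emit:
step_arm --pt "0.7 17 -40 0 0 0 0" --pt "0.7 17 -40 0 0 0 0" --pt "0.7 17 -40 0 0 0 0" --pt "0.7 17 -40 0 0 0 0" --pt "0.7 17 -40 0 0 0 0" --pt "0.7 17 -40 0 0 0 0" --pt "0.7 17 -40 0 0 0 0" --pt "0.7 17 -40 0 0 0 0" --pt "0.7 17 -40 0 0 0 0" --pt "0.7 0 0 0 0 0 0"

```text
t: 2.8
eef_pos: [0.4098, 0.1952, 0.3059]
tcp_rot: [0.978, 0.209, 0.0, -0.001]
ft_force: [0.8, -0.6, 0.0]
grip_width: 0.697
grasp_force: 0.0
```

Emit:
step_arm --pt "0.7 42 5 0 0 0 0" --pt "0.7 42 5 0 0 0 0" --pt "0.7 42 5 0 0 0 0" --pt "0.7 0 0 0 0 0 0"

```text
t: 3.2
eef_pos: [0.5351, 0.2278, 0.3032]
tcp_rot: [0.979, 0.205, -0.002, 0.0]
ft_force: [-0.4, -0.6, -0.3]
grip_width: 0.699
grasp_force: 0.0
```

Run:
```python
from h import *
c=bot.calibration('wrist');im=bot.camera('wrist');cv2.imwrite('pics/w1.png',im[:,:,::-1])
np.save('w1.npy',c,allow_pickle=True)
```

```text
(no output)
```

View pics/w1.png

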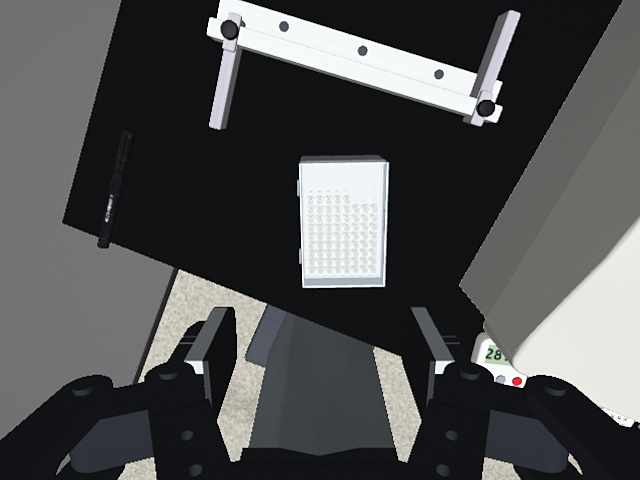

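Run:
```python
import cv2
a=cv2.imread('pics/w1.png')[0:150,200:520]
a=cv2.convertScaleAbs(a,alpha=0.8)
cv2.imwrite('pics/w1c.png',cv2.resize(a,(800,375),interpolation=cv2.INTER_CUBIC))
```

```text
(no output)
```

View pics/w1c.png

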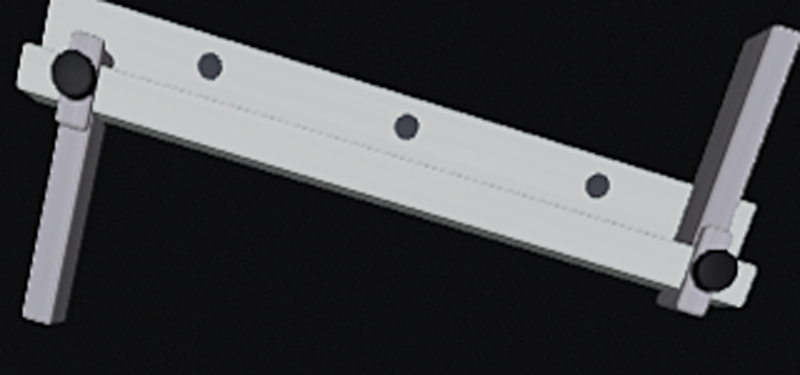

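The rail's front top edge runs from (100,114) to (675,288) in the crop. The inner top edge of the stop arm runs from (90,128) to (52,322).

```bash
cat >> h.py <<'E'
def rf(P,O,th): # world xy -> rail frame
    c,s=np.cos(th),np.sin(th);d=np.array(P)[...,:2]-O;return np.stack([d@[c,s],d@[-s,c]],-1)
def wf(p,O,th):
    c,s=np.cos(th),np.sin(th);return O+np.array([c*p[0]-s*p[1],s*p[0]+c*p[1]])
E
python3 - <<'E'
from h import *
c=np.load('w1.npy',allow_pickle=True).item()
f=lambda u,v,z:ray(c,(u/2.5+200-.3,v/2.5-.3),z)[:2]
a,b=f(100,114,.03),f(675,288,.03);th=np.arctan2(-(a-b)[0],(a-b)[1]);print('rail',a,b,np.degrees(th))
s=np.array([f(90,128,.03),f(52,322,.03)]);print('stop',s,np.degrees(np.arctan2(*(s[0]-s[1])[::-1])))
# refined origin: face/stop inner corner, rail frame
O=a
B=np.array([ray(c,p,.073)[:2] for p in [(300,163),(388,163),(385,287),(303,287)]])
print('box',B.mean(0),[np.linalg.norm(B[i]-B[i-1]).round(4) for i in range(4)]);ax=B[0]+B[1]-B[2]-B[3];print('yaw',np.degrees(np.arctan2(ax[1],ax[0])))
print('stop rf',rf(s,O,th),'box rf',rf(B,O,th),rf(B.mean(0),O,th))
E
```

```text
rail [0.62971422 0.3489185 ] [0.66123864 0.12240801] 7.923201473505187
stop [[0.6237407  0.350663  ]
 [0.55216231 0.3400279 ]] 8.451165646964963
box [0.5185845  0.19410048] [np.float64(0.121), np.float64(0.0795), np.float64(0.1211), np.float64(0.081)]
yaw 24.62037546342165
stop rf [[-0.00567602  0.00255127]
 [-0.07803711  0.00188446]] box rf [[-0.08419971 -0.08234843]
 [-0.06268597 -0.15891862]
 [-0.17842165 -0.19439587]
 [-0.20033197 -0.11642244]] [-0.13140982 -0.13802134]
```

Emit:
step_arm --pt "0.7 0 0 0 0 0 -0.145" --pt "0.7 0 0 0 0 0 -0.145" --pt "0.7 0 0 0 0 0 -0.145" --pt "0.7 0 0 0 0 0 -0.145" --pt "0.7 0 0 0 0 0 -0.145" --pt "0.7 0 0 0 0 0 -0.145" --pt "0.7 0 0 0 0 0 -0.145" --pt "0.7 0 0 0 0 0 -0.145" --pt "0.7 0 0 0 0 0 -0.145" --pt "0.7 0 0 0 0 0 -0.145"

```text
t: 4.25
eef_pos: [0.5313, 0.2274, 0.3067]
tcp_rot: [0.594, 0.804, 0.0, 0.0]
ft_force: [-0.7, 0.2, -0.0]
grip_width: 0.7
grasp_force: 0.0
```

Run:
```python
from h import *
print(yaw(),delta([.540,.127,.15],2.0))
```

```text
1.8692412669928227 (array([-98.5, -21.4, 156.7]), array([ 0.001,  0.   , -0.131]))
```

Emit:
step_arm --pt "0.7 -33 -7 0 0 0 0" --pt "0.7 -33 -7 0 0 0 0" --pt "0.7 -33 -7 0 0 0 0" --pt "0.7 0 0 45 0 0 -0.131" --pt "0.7 0 0 45 0 0 0" --pt "0.7 0 0 45 0 0 0" --pt "0.7 0 0 45 0 0 0" --pt "0.7 0 0 0 0 0 0"

```text
t: 5.05
eef_pos: [0.5348, 0.1266, 0.1199]
tcp_rot: [0.543, 0.84, -0.004, -0.005]
ft_force: [-0.7, -0.1, -1.4]
grip_width: 0.704
grasp_force: 0.0
```

Run:
```python
from h import *
print(yaw(),delta([.540,.127,.032],2.0))
cv2.imwrite('pics/w2.png',bot.camera('wrist')[:,:,::-1])
```

```text
1.994063385376653 (array([-2.2,  5.9, 87.8]), array([-0.012, -0.005, -0.006]))
```

View pics/w2.png

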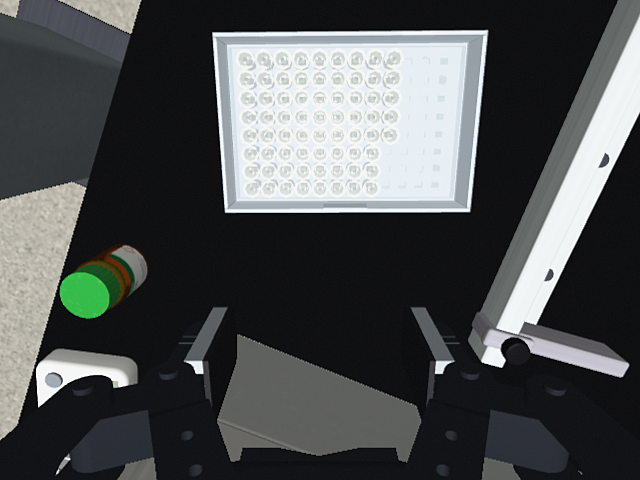

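The tips sit alongside the box's right wall, with the lid tab at (345,206) between the fingers. The vial and rail are clear.

Emit:
step_arm --pt "0.7 -2 5 44 -0.012 -0.005 -0.006" --pt "0.7 0 0 35 0 0 0" --pt "0.7 0 0 8 0 0 0" --pt "0.7 0 0 0 0 0 0"

```text
t: 5.5
eef_pos: [0.5475, 0.1276, 0.0406]
tcp_rot: [0.54, 0.842, 0.004, 0.006]
ft_force: [-0.8, -0.6, -0.2]
grip_width: 0.699
grasp_force: 0.0
```

Run:
```python
from h import *
s=bot.observe();th=np.radians(8.1);O=np.array([0.6297,.3489])
print(yaw(s),s['eef_pos'],rf(s['eef_pos'][:2],O,th),delta([.540,.127,.032],2.0))
# plan: TCP goals in rail frame with contact side
for k,(cx,cy,a) in enumerate([(-.131,-.138,16.5),(-.125,-.090,0),(-.125,-.043,0)]):
    a=np.radians(a);u=np.array([np.cos(a),np.sin(a)]);n=np.array([-u[1],u[0]])
    p=np.array([cx,cy])-.053*n-.008*u
    print(k,p,wf(p,O,th))
```

```text
2.0007822257956644 [0.54749859 0.12756948 0.04056735] [-0.11256708 -0.20754017] (array([ 2.7, -7.2,  8.5]), array([0.013, 0.006, 0.001]))
0 [-0.12361774 -0.19108957] [0.53424026 0.14229891]
1 [-0.133 -0.143] [0.51817573 0.18858675]
2 [-0.133 -0.096] [0.51155337 0.23511787]
```

Emit:
step_arm --pt "0.7 3 -7 8 0.013 0.006 0" --pt "0.7 8 0 0 0 0 0" --pt "0.7 6 0 0 0 0 0" --pt "0.7 5 0 0 0 0 0" --pt "0.7 6 0.5 0 0 0 0.036" --pt "0.7 6 0.3 0 0 0 0.036" --pt "0.7 6 0 0 0 0 0.036" --pt "0.7 6 0 0 0 0 0.036" --pt "0.7 6 -0.3 0 0 0 0.036" --pt "0.7 0 0 0 0 0 0"

```text
t: 6.5
eef_pos: [0.5213, 0.1738, 0.0314]
tcp_rot: [0.613, 0.79, 0.0, -0.0]
ft_force: [-0.1, 0.4, -0.0]
grip_width: 0.702
grasp_force: 0.0
```

Run:
```python
from h import *
s=bot.observe();th=np.radians(8.1);O=np.array([0.6297,.3489])
print(yaw(s)-np.pi/2-th,s['eef_pos'],rf(s['eef_pos'][:2],O,th),s['ft_force'])
for q in [(-.133,-.143),(-.133,-.098)]: print(delta([*wf(q,O,th),.032],np.pi/2+th))
cv2.imwrite('pics/w3.png',bot.camera('wrist')[:,:,::-1])
```

```text
0.10976340206387988 [0.521273   0.17376441 0.03137796] [-0.13202212 -0.15811088] [-0.09926295  0.42498147 -0.04822075]
(array([15.1,  0.7, -0.6]), array([-0.   , -0.001,  0.11 ]))
(array([59.9,  5.6, -0.6]), array([-0.   , -0.001,  0.11 ]))
```

View pics/w3.png

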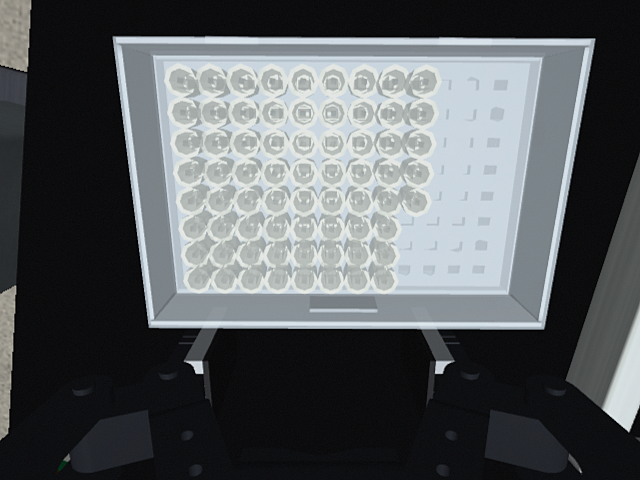

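Both fingers are flat on the side wall, straddling the tab at (343,303). I'll keep pushing left.

Emit:
step_arm --pt "0.7 5 0 0 0 0 0.037" --pt "0.7 5 0 0 0 0 0.037" --pt "0.7 5 0 0 0 0 0.037" --pt "0.7 7 0 0 0 0 0" --pt "0.7 8 0 0 0 0 0" --pt "0.7 8 0 0 0 0 0" --pt "0.7 8 0 0 0 0 0" --pt "0.7 8 0 0 0 0 0" --pt "0.7 4 0 0 0 0 0" --pt "0.7 0 0 0 0 0 0"

```text
t: 7.55
eef_pos: [0.5117, 0.2311, 0.0307]
tcp_rot: [0.656, 0.755, -0.0, -0.001]
ft_force: [0.2, 0.3, -0.6]
grip_width: 0.695
grasp_force: 0.0
```

Run:
```python
from h import *
s=bot.observe();th=np.radians(8.1);O=np.array([0.6297,.3489])
print(np.degrees(yaw(s)-np.pi/2-th),s['eef_pos'],rf(s['eef_pos'][:2],O,th),s['ft_force'])
c=bot.calibration('top');im=bot.camera('top')
for r in bot.regions_of('top','tips_mid')[:1]:
    q=np.argwhere(r['region'])[:,::-1].astype(np.float32); print(r['confidence'],cv2.boxPoints(cv2.minAreaRect(q)).round())
a=im[160:310,180:380,::-1];cv2.imwrite('pics/t2.png',cv2.resize(a,(800,600),interpolation=cv2.INTER_CUBIC))
```

```text
-0.0932581596253699 [0.51170076 0.23113846 0.03068842] [-0.13341478 -0.09996048] [ 0.22114301  0.33058114 -0.61636452]
0.64 [[255. 278.]
 [278. 273.]
 [279. 277.]
 [256. 282.]]
```

View pics/t2.png

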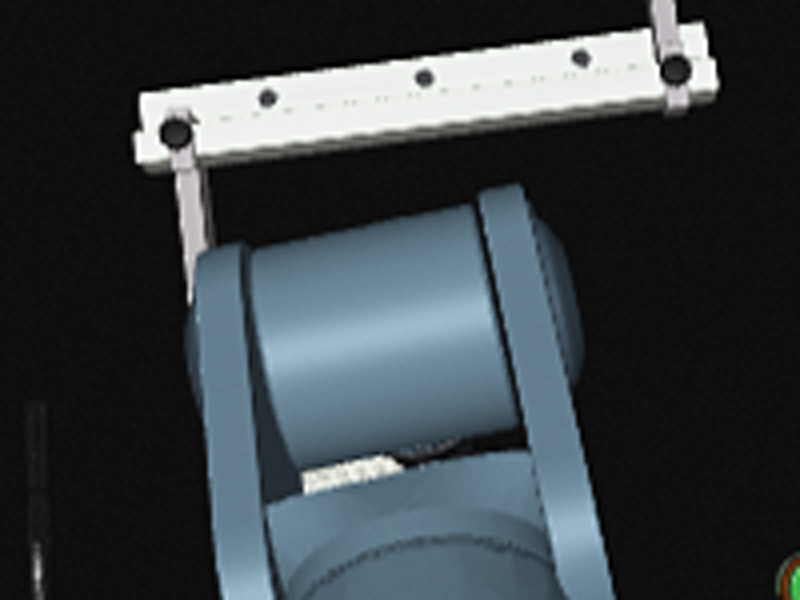

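Emit:
step_arm --pt "0.7 -15 0 0 0 0 0" --pt "0.7 -15 0 -5 0 0 0" --pt "0.4 0 0 -45 0 0 0" --pt "0.4 0 0 -45 0 0 0" --pt "0.4 0 0 -45 0 0 0" --pt "0.4 0 0 -40 0 0 0.143" --pt "0.4 0 0 -20 0 0 0.143" --pt "0.4 0 0 0 0 0 0.143" --pt "0.4 0 0 0 0 0 0.143" --pt "0.4 0 0 0 0 0 0.143"

```text
t: 8.65
eef_pos: [0.5166, 0.199, 0.2313]
tcp_rot: [0.881, 0.474, -0.0, -0.0]
ft_force: [0.3, 0.3, -1.6]
grip_width: 0.4
grasp_force: 0.0
```

Emit:
step_arm --pt "0.4 0 0 0 0 0 0.143" --pt "0.4 0 0 0 0 0 0.143" --pt "0.4 0 0 0 0 0 0.143" --pt "0.4 0 0 0 0 0 0.143" --pt "0.4 0 0 0 0 0 0.143" --pt "0.4 0 0 0 0 0 0.143"

```text
t: 9.25
eef_pos: [0.5165, 0.199, 0.231]
tcp_rot: [0.998, 0.065, -0.001, -0.0]
ft_force: [0.6, -0.4, 0.7]
grip_width: 0.398
grasp_force: 0.0
```

Run:
```python
from h import *
s=bot.observe();th=np.radians(8.1);O=np.array([0.6297,.3489])
print(np.degrees(yaw(s)-th),s['eef_pos'],s['joint_positions'].round(2))
c=bot.calibration('wrist');np.save('w4.npy',c,allow_pickle=True);cv2.imwrite('pics/w4.png',bot.camera('wrist')[:,:,::-1])
print(delta([*wf((-.222,-.047),O,th),.25],th),delta([*wf((-.222,-.047),O,th),.032],th))
```

```text
-0.6822806644191425 [0.51652879 0.1989574  0.23096613] [0.16 0.01 1.79 0.   1.34 1.6 ]
(array([-90.2, -84.1, -18.9]), array([-0.001,  0.001, -0.016])) (array([-89.9, -84. , 199.1]), array([-0.001,  0.001, -0.016]))
```

View pics/w4.png

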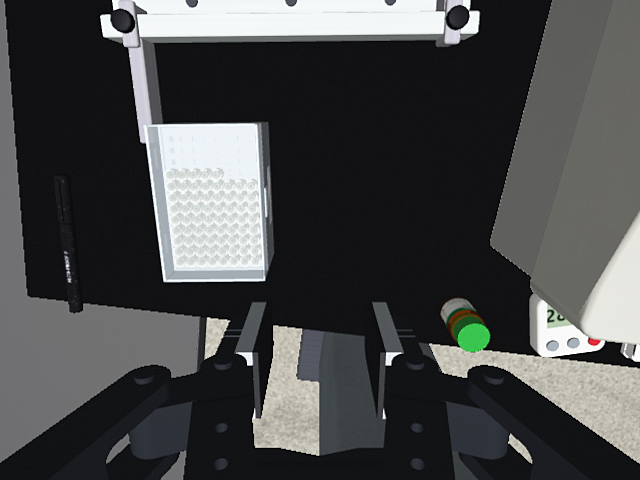

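The box is upright and beside the arm tip. Its lid corners are about (147,125), (262,123), (265,282) and (163,282), and the bystanders haven't moved.

Run:
```python
from h import *
c=np.load('w4.npy',allow_pickle=True).item();th=np.radians(8.1);O=np.array([0.6297,.3489])
B=np.array([ray(c,p,.073)[:2] for p in [(147,125),(262,123),(265,282),(163,282)]])
r=rf(B,O,th);print(r,r.mean(0),[np.linalg.norm(B[i]-B[i-1]).round(4) for i in range(4)])
print('rail edge',rf([ray(c,p,.03)[:2] for p in [(162,40),(436,40)]],O,th),'stop inner',rf([ray(c,p,.03)[:2] for p in [(144,60),(150,140)]],O,th))
```

```text
[[-0.06443226 -0.01055918]
 [-0.0640776  -0.09312181]
 [-0.18645002 -0.08922384]
 [-0.18544935 -0.00755952]] [-0.12510231 -0.05011609] [np.float64(0.1211), np.float64(0.0826), np.float64(0.1224), np.float64(0.0817)]
rail edge [[-0.00226616 -0.0135777 ]
 [-0.00490585 -0.22494193]] stop inner [[-0.01631608  0.00220144]
 [-0.07707997  0.00532884]]
```

Emit:
step_arm --pt "0.4 -28 -28 0 0 0 -0.016" --pt "0.4 -28 -28 0 0 0 0" --pt "0.4 -27 -26 0 0 0 0" --pt "0.4 0 0 45 0 0 0" --pt "0.4 0 0 45 0 0 0" --pt "0.4 0 0 45 0 0 0" --pt "0.4 0 0 45 0 0 0" --pt "0.4 0 0 18 0 0 0" --pt "0.4 0 0 0 0 0 0"

```text
t: 10.2
eef_pos: [0.4196, 0.2675, 0.0299]
tcp_rot: [0.997, 0.077, -0.004, 0.001]
ft_force: [-0.5, 1.1, -0.2]
grip_width: 0.4
grasp_force: 0.0
```

Run:
```python
from h import *
s=bot.observe();th=np.radians(8.1);O=np.array([0.6297,.3489])
print(np.degrees(yaw(s)-th),s['eef_pos'],rf(s['eef_pos'][:2],O,th))
print(delta([*wf((-.140,-.049),O,th),.032],th))
```

```text
0.6994925170564064 [0.41957519 0.26753453 0.02991312] [-0.21949303 -0.05094689]
(array([79.5, -1. , -2.7]), array([0.001, 0.008, 0.012]))
```

Emit:
step_arm --pt "0.4 8 -1 -2 0 0.008 0.012" --pt "0.4 8 0 0 0 0 0" --pt "0.4 8 0 0 0 0 0" --pt "0.4 9 0 0 0 0 0" --pt "0.4 9 0 0 0 0 0" --pt "0.4 9 0 0 0 0 0" --pt "0.4 9 0 0 0 0 0" --pt "0.4 9 0 0 0 0 0" --pt "0.4 8 0 0 0 0 0" --pt "0.4 2 0 0 0 0 0"

```text
t: 11.2
eef_pos: [0.5012, 0.2817, 0.0354]
tcp_rot: [0.998, 0.07, 0.004, -0.001]
ft_force: [-2.8, -1.0, 2.4]
grip_width: 0.398
grasp_force: 1.7
```

Emit:
step_arm --pt "0.4 1.5 0 0 0 0 0" --pt "0.4 1.5 0 0 0 0 0" --pt "0.4 0 0 0 0 0 0"

```text
t: 11.5
eef_pos: [0.5031, 0.2821, 0.0353]
tcp_rot: [0.998, 0.07, 0.004, -0.001]
ft_force: [-0.8, -0.1, 0.7]
grip_width: 0.399
grasp_force: 0.5
```

```bash
cat > q.py <<'E'
from h import *
s=bot.observe();th=np.radians(8.1);O=np.array([0.6297,.3489])
print(np.degrees(yaw(s)-th),s['eef_pos'],rf(s['eef_pos'][:2],O,th),'F rail',rf(s['ft_force'][:2],0,th),s['wrist_torque'].round(2))
E
python3 q.py
```

```text
-0.02725472081998063 [0.50312767 0.28206423 0.03525976] [-0.13472685 -0.0483348 ] F rail [-0.78402709  0.00982403] [-0.05  0.13 -0.01]
```

Emit:
step_arm --pt "0.4 1 0 0 0 0 0" --pt "0.4 1 0 0 0 0 0" --pt "0.4 1 0 0 0 0 0"

```text
t: 11.8
eef_pos: [0.505, 0.2823, 0.0353]
tcp_rot: [0.998, 0.07, 0.002, -0.0]
ft_force: [-7.8, -0.6, 5.1]
grip_width: 0.402
grasp_force: 4.0
```

Emit:
step_arm --pt "0.4 1 0 0 0 0 0" --pt "0.4 1 0 0 0 0 0"

```text
t: 12.0
eef_pos: [0.5049, 0.2823, 0.0352]
tcp_rot: [0.998, 0.07, -0.001, 0.0]
ft_force: [-15.9, -3.0, 13.5]
grip_width: 0.398
grasp_force: 8.3
```

Emit:
step_arm --pt "0.4 -12 0 0 0 0 0" --pt "0.4 -15 0 0 0 0 0" --pt "0.7 0 0 -45 0 0 0" --pt "0.7 0 0 -45 0 0 0" --pt "0.7 0 0 -45 0 0 0" --pt "0.7 0 0 -45 0 0 -0.143" --pt "0.7 0 0 0 0 0 -0.143" --pt "0.7 0 0 0 0 0 -0.143" --pt "0.7 0 0 0 0 0 -0.143" --pt "0.7 0 0 0 0 0 -0.143"

```text
t: 13.0
eef_pos: [0.4804, 0.2787, 0.2156]
tcp_rot: [0.909, 0.418, 0.005, 0.001]
ft_force: [-0.1, 0.1, 0.2]
grip_width: 0.698
grasp_force: 0.0
```

Emit:
step_arm --pt "0.7 0 0 0 0 0 -0.143" --pt "0.7 0 0 0 0 0 -0.143" --pt "0.7 0 0 0 0 0 -0.143" --pt "0.7 0 0 0 0 0 -0.143" --pt "0.7 0 0 0 0 0 -0.143" --pt "0.7 0 0 0 0 0 -0.143" --pt "0.7 0 0 0 0 0 0"

```text
t: 13.7
eef_pos: [0.4803, 0.2787, 0.2154]
tcp_rot: [0.655, 0.756, 0.003, 0.002]
ft_force: [0.3, -0.7, 0.6]
grip_width: 0.7
grasp_force: 0.0
```

```bash
cat q.py - > q2.py <<'E'
print(delta([*wf((-.073,-.122),O,th),.032],np.pi/2+th))
E
python3 q2.py
```

```text
90.07764330920246 [0.4803355  0.27868387 0.21542973] [-0.15776793 -0.04846999] F rail [ 0.16091717 -0.75280093] [ 0.01 -0.03 -0.  ]
(array([-73.8,  83.1, 184.1]), array([ 0.008, -0.001,  0.001]))
```

Emit:
step_arm --pt "0.7 -25 28 0 0.008 0 0" --pt "0.7 -25 28 0 0 0 0" --pt "0.7 -24 27 0 0 0 0" --pt "0.7 0 0 0 0 0 0" --pt "0.7 0 0 40 0 0 0" --pt "0.7 0 0 35 0 0 0"

```text
t: 14.3
eef_pos: [0.5732, 0.2175, 0.1403]
tcp_rot: [0.656, 0.755, 0.001, 0.0]
ft_force: [0.3, 0.8, 0.1]
grip_width: 0.699
grasp_force: 0.0
```

```bash
cat >> q2.py <<'E'
c=bot.calibration('wrist');np.save('w5.npy',c,allow_pickle=True);cv2.imwrite('pics/w5.png',bot.camera('wrist')[:,:,::-1])
E
python3 q2.py
```

```text
89.91542484743483 [0.57324928 0.21753923 0.1403214 ] [-0.07439644 -0.12209629] F rail [0.44209385 0.74388717] [0.   0.01 0.02]
(array([ -0. ,   1.2, 108.3]), array([ 0.002, -0.001, -0.001]))
```

View pics/w5.png

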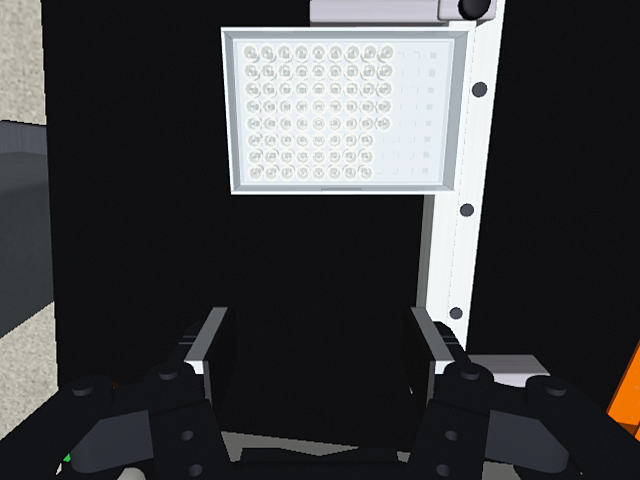

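The far end is on the rail face and the stop arm lies just beyond the box at about (375,12). I'll descend and push sideways.

Emit:
step_arm --pt "0.7 0 0 45 0 0 0" --pt "0.7 0 0 45 0 0 0" --pt "0.7 0 0 18 0 0 0" --pt "0.7 4 0 0 0 0 0" --pt "0.7 5 0 0 0 0 0" --pt "0.7 5 0 0 0 0 0" --pt "0.7 4 0 0 0 0 0" --pt "0.7 2 0 0 0 0 0" --pt "0.7 2 0 0 0 0 0" --pt "0.7 2 0 0 0 0 0"

```text
t: 15.35
eef_pos: [0.5696, 0.2406, 0.033]
tcp_rot: [0.655, 0.756, -0.0, 0.0]
ft_force: [-1.7, -5.9, 3.7]
grip_width: 0.699
grasp_force: 2.3
```

```bash
python3 q.py
```

```text
90.09265463301946 [0.569603   0.24061854 0.03304331] [-0.07475444 -0.09873346] F rail [-2.47368408 -5.57388488] [-0.71 -0.02 -0.1 ]
```

Emit:
step_arm --pt "0.7 1.5 0 0 0 0 0" --pt "0.7 1.5 0 0 0 0 0" --pt "0.7 1.5 0 0 0 0 0"

```text
t: 15.65
eef_pos: [0.5689, 0.2455, 0.0326]
tcp_rot: [0.655, 0.756, 0.0, -0.0]
ft_force: [0.6, -3.1, 2.7]
grip_width: 0.702
grasp_force: 1.7
```

Emit:
step_arm --pt "0.7 1.5 0 0 0 0 0" --pt "0.7 1 0 0 0 0 0"

```text
t: 15.85
eef_pos: [0.5683, 0.2481, 0.0324]
tcp_rot: [0.655, 0.756, -0.0, -0.001]
ft_force: [1.2, -3.9, 2.0]
grip_width: 0.703
grasp_force: 1.7
```

```bash
python3 q.py
```

```text
90.09275333002526 [0.56825452 0.24813174 0.03242288] [-0.07503085 -0.09110521] F rail [ 0.65005129 -4.02833023] [-0.48 -0.19 -0.07]
```

Still sliding, with no stop contact yet.

Emit:
step_arm --pt "0.7 1 0 0 0 0 0" --pt "0.7 1 0 0 0 0 0"

```text
t: 16.05
eef_pos: [0.5678, 0.2493, 0.0324]
tcp_rot: [0.655, 0.756, -0.001, -0.0]
ft_force: [0.3, -8.8, 4.8]
grip_width: 0.703
grasp_force: 4.6
```

Emit:
step_arm --pt "0.7 1 0 0 0 0 0" --pt "0.7 1 0 0 0 0 0"

```text
t: 16.25
eef_pos: [0.5676, 0.2494, 0.0325]
tcp_rot: [0.655, 0.756, -0.002, 0.001]
ft_force: [-0.9, -17.4, 6.9]
grip_width: 0.7
grasp_force: 8.5
```

```bash
python3 q.py
```

```text
90.07511554763828 [0.56764042 0.24941725 0.03248183] [-0.0754577  -0.08974601] F rail [ -3.32071721 -17.1485929 ] [-2.55 -0.16 -0.54]
```

The box is on the stop. Next I'll back off and give the near end a final seating push.

Emit:
step_arm --pt "0.7 -10 0 0 0 0 0" --pt "0.7 -15 0 0 0 0 0" --pt "0.7 0 0 -45 0 0 0" --pt "0.7 0 0 -45 0 0 0" --pt "0.4 0 0 -45 0 0 0" --pt "0.4 0 0 -45 0 0 0.143" --pt "0.4 0 -25 0 0 0 0.143" --pt "0.4 0 0 0 0 0 0.143" --pt "0.4 0 0 0 0 0 0.143" --pt "0.4 0 0 0 0 0 0.143"

```text
t: 17.25
eef_pos: [0.5457, 0.227, 0.2118]
tcp_rot: [0.879, 0.476, -0.001, -0.001]
ft_force: [-0.3, 0.3, 0.4]
grip_width: 0.402
grasp_force: 0.0
```

Emit:
step_arm --pt "0.4 0 0 0 0 0 0.143" --pt "0.4 0 0 0 0 0 0.143" --pt "0.4 0 0 0 0 0 0.143" --pt "0.4 0 0 0 0 0 0.143" --pt "0.4 0 0 0 0 0 0.143" --pt "0.4 0 0 0 0 0 0.143" --pt "0.4 0 0 0 0 0 0"

```text
t: 17.95
eef_pos: [0.5459, 0.2269, 0.2116]
tcp_rot: [0.998, 0.07, -0.001, -0.001]
ft_force: [-0.5, 0.1, 0.2]
grip_width: 0.4
grasp_force: 0.0
```

```bash
cat q.py - > q3.py <<'E'
print(delta([*wf((-.152,-.038),O,th),.032],th))
c=bot.calibration('wrist');np.save('w6.npy',c,allow_pickle=True);cv2.imwrite('pics/w6.png',bot.camera('wrist')[:,:,::-1])
E
python3 q3.py
```

```text
-0.018501347573095933 [0.5458644  0.22694689 0.21164772] [-0.10018257 -0.10892392] F rail [-0.47609185  0.1231484 ] [0.02 0.05 0.01]
(array([-51.4, -70.7, 179.9]), array([-0.001,  0.003, -0.   ]))
```

View pics/w6.png

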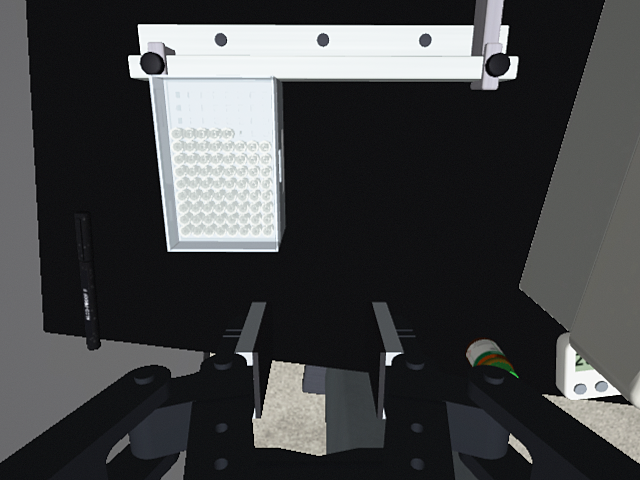

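The box looks seated in the corner, with its lid corners at (152,78), (276,78), (278,250) and (168,250). I'll add a light end push to confirm.

Emit:
step_arm --pt "0.4 -18 -24 0 0 0 0" --pt "0.4 -18 -24 0 0 0 0" --pt "0.4 -17 -22 0 0 0 0" --pt "0.4 0 0 0 0 0 0" --pt "0.4 0 0 45 0 0 0" --pt "0.4 0 0 45 0 0 0" --pt "0.4 0 0 45 0 0 0" --pt "0.4 0 0 40 0 0 0" --pt "0.4 0 0 4 0 0 0" --pt "0.4 6 0 0 0 0 0"

```text
t: 19.0
eef_pos: [0.4892, 0.2894, 0.0329]
tcp_rot: [0.997, 0.071, -0.002, 0.0]
ft_force: [0.4, -0.4, 0.5]
grip_width: 0.402
grasp_force: 0.0
```

Emit:
step_arm --pt "0.4 5 0 0 0 0 0" --pt "0.4 4 0 0 0 0 0" --pt "0.4 2 0 0 0 0 0" --pt "0.4 1.5 0 0 0 0 0"

```text
t: 19.4
eef_pos: [0.5028, 0.2919, 0.0347]
tcp_rot: [0.998, 0.07, -0.0, -0.0]
ft_force: [-3.2, -0.9, 1.8]
grip_width: 0.404
grasp_force: 1.4
```

```bash
python3 q.py
```

```text
-0.030746729759550364 [0.50276779 0.29193772 0.03467472] [-0.13369195 -0.0385091 ] F rail [-3.31449706 -0.42097795] [-0.12  0.42 -0.04]
```

Emit:
step_arm --pt "0.4 1 0 0 0 0 0" --pt "0.4 1 0 0 0 0 0" --pt "0.4 0.5 0 0 0 0 0"

```text
t: 19.7
eef_pos: [0.5035, 0.2919, 0.0333]
tcp_rot: [0.998, 0.07, -0.002, 0.0]
ft_force: [-7.4, -1.7, 5.3]
grip_width: 0.399
grasp_force: 3.6
```

```bash
python3 q.py
```

```text
-0.023218165727471252 [0.50347542 0.29185232 0.03328523] [-0.13300341 -0.03869336] F rail [-7.53313236 -0.60136444] [-0.39  1.02 -0.14]
```

Emit:
step_arm --pt "0.4 -10 0 0 0 0 0" --pt "0.4 -15 0 0 0 0 0" --pt "0.4 0 0 -45 0 0 0" --pt "0.4 0 0 -45 0 0 0" --pt "0.4 0 0 -45 0 0 0" --pt "0.4 0 0 -45 0 0 0" --pt "0.4 10 40 -10 0 0 0" --pt "0.4 10 40 0 0 0 0" --pt "0.4 10 10 0 0 0 0" --pt "0.4 0 0 0 0 0 0"

```text
t: 20.7
eef_pos: [0.5233, 0.2025, 0.2232]
tcp_rot: [0.998, 0.069, -0.0, -0.0]
ft_force: [0.9, 0.7, -0.2]
grip_width: 0.401
grasp_force: 0.0
```

Run:
```python
from h import *
c=bot.calibration('wrist');im=bot.camera('wrist');np.save('w7.npy',c,allow_pickle=True)
a=im[0:300,80:480,::-1];cv2.imwrite('pics/w7.png',cv2.resize(a,(800,600),interpolation=cv2.INTER_CUBIC))
```

```text
(no output)
```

View pics/w7.png

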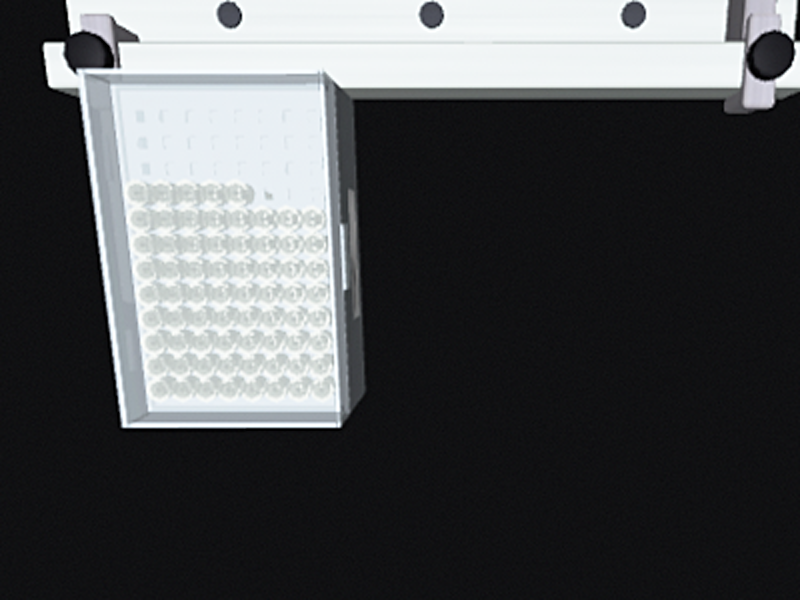

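Run:
```python
from h import *
c=np.load('w7.npy',allow_pickle=True).item();th=np.radians(8.1);O=np.array([0.6297,.3489])
B=np.array([ray(c,(u/2+80,v/2),.073)[:2] for u,v in [(80,70),(323,70),(341,428),(122,428)]])
r=rf(B,O,th);print(r.round(4),r.mean(0),[np.linalg.norm(B[i]-B[i-1]).round(4) for i in range(4)])
a=r[0]+r[1]-r[2]-r[3];print(np.degrees(np.arctan2(a[1],a[0])))
print('rail',rf([ray(c,(u/2+80,v/2),.03)[:2] for u,v in [(360,88),(740,88)]],O,th))
```

```text
[[-0.0008  0.0005]
 [-0.0011 -0.0797]
 [-0.1221 -0.0796]
 [-0.1218  0.0018]] [-0.06143941 -0.03924239] [np.float64(0.121), np.float64(0.0803), np.float64(0.1209), np.float64(0.0814)]
-0.35425873807413716
rail [[-0.00026    -0.08627562]
 [-0.00079893 -0.23004442]]
```

Everything is consistent: centre at (-61,-39) mm and yaw within 0.4°. I'll do one last light side touch to make sure the end push didn't open a gap at the stop.

Emit:
step_arm --pt "0.7 0 0 0 0 0 -0.143" --pt "0.7 0 0 0 0 0 -0.143" --pt "0.7 0 0 0 0 0 -0.143" --pt "0.7 0 0 0 0 0 -0.143" --pt "0.7 0 0 0 0 0 -0.143" --pt "0.7 0 0 0 0 0 -0.143" --pt "0.7 0 0 0 0 0 -0.143" --pt "0.7 0 0 0 0 0 -0.143" --pt "0.7 0 0 0 0 0 -0.143" --pt "0.7 0 0 0 0 0 -0.143"

```text
t: 21.75
eef_pos: [0.5214, 0.2051, 0.2227]
tcp_rot: [0.704, 0.71, -0.001, -0.001]
ft_force: [-0.9, 0.8, -0.3]
grip_width: 0.698
grasp_force: 0.0
```

Emit:
step_arm --pt "0.7 0 0 0 0 0 -0.143" --pt "0.7 0 0 0 0 0 0"

```text
t: 21.95
eef_pos: [0.5215, 0.2049, 0.2228]
tcp_rot: [0.654, 0.756, -0.0, -0.001]
ft_force: [-0.7, -0.4, -0.7]
grip_width: 0.704
grasp_force: 0.0
```

```bash
cat q.py - > q4.py <<'E'
print(delta([*wf((-.073,-.113),O,th),.032],np.pi/2+th))
E
python3 q4.py
```

```text
90.1915204221233 [0.5215029  0.20494903 0.22275064] [-0.12740056 -0.12726977] F rail [-0.70729504 -0.25786071] [ 0.02 -0.01 -0.02]
(array([ 13.9,  54.8, 190.7]), array([-0.002, -0.001,  0.003]))
```

Emit:
step_arm --pt "0.7 0 27 0 0 0 0.003" --pt "0.7 7 27 0 0 0 0" --pt "0.7 0 0 0 0 0 0" --pt "0.7 0 0 45 0 0 0" --pt "0.7 0 0 45 0 0 0" --pt "0.7 0 0 45 0 0 0" --pt "0.7 0 0 45 0 0 0" --pt "0.7 0 0 10 0 0 0" --pt "0.7 7 0 0 0 0 0" --pt "0.7 6 0 0 0 0 0"

```text
t: 22.95
eef_pos: [0.5743, 0.2322, 0.0359]
tcp_rot: [0.656, 0.755, 0.001, 0.0]
ft_force: [0.6, -0.9, 0.1]
grip_width: 0.702
grasp_force: 0.0
```

Emit:
step_arm --pt "0.7 6 0 0 0 0 0" --pt "0.7 4 0 0 0 0 0" --pt "0.7 2 0 0 0 0 0" --pt "0.7 2 0 0 0 0 0"

```text
t: 23.35
eef_pos: [0.5712, 0.2453, 0.0341]
tcp_rot: [0.656, 0.755, 0.0, -0.0]
ft_force: [0.1, -0.2, -0.8]
grip_width: 0.702
grasp_force: 0.0
```

```bash
python3 q.py
```

```text
89.92597595477122 [0.57121367 0.24528543 0.0340863 ] [-0.07250228 -0.09434008] F rail [ 0.0427894  -0.16821913] [0.06 0.04 0.01]
```

Emit:
step_arm --pt "0.7 1.5 0 0 0 0 0" --pt "0.7 1.5 0 0 0 0 0" --pt "0.7 1 0 0 0 0 0"

```text
t: 23.65
eef_pos: [0.5702, 0.2489, 0.0333]
tcp_rot: [0.656, 0.755, -0.0, -0.001]
ft_force: [0.3, -0.2, -1.3]
grip_width: 0.702
grasp_force: 0.0
```

Emit:
step_arm --pt "0.7 1 0 0 0 0 0" --pt "0.7 0.5 0 0 0 0 0"

```text
t: 23.85
eef_pos: [0.5701, 0.2497, 0.0333]
tcp_rot: [0.656, 0.755, -0.001, -0.0]
ft_force: [0.4, -3.9, 1.2]
grip_width: 0.701
grasp_force: 2.2
```

```bash
python3 q.py
```

```text
89.92058164625833 [0.57010315 0.24974302 0.03328037] [-0.07297363 -0.08977048] F rail [-0.13175539 -3.96090726] [-0.69 -0.03 -0.09]
```

Emit:
step_arm --pt "0.7 1 0 0 0 0 0" --pt "0.7 -8 0 0 0 0 0" --pt "0.7 -15 0 0 0 0 0" --pt "0.7 0 0 -45 0 0 0" --pt "0.7 0 0 -45 0 0 0" --pt "0.7 0 0 -45 0 0 0" --pt "0.7 0 0 -40 0 0 0" --pt "0.7 -10 -40 0 0 0 0" --pt "0.7 0 -40 0 0 0 0" --pt "0.7 0 0 0 0 0 0"

```text
t: 24.85
eef_pos: [0.4911, 0.2064, 0.2068]
tcp_rot: [0.656, 0.755, -0.002, -0.002]
ft_force: [-0.3, 0.3, -0.3]
grip_width: 0.702
grasp_force: 0.0
```

Run:
```python
from h import *
bot.camera('scene')
for n in ['tips_mid','vial','marker','timer']: print(n,[np.round(r['at']) for r in bot.regions_of('scene',n)[:1]])
print(bot.observe()['ft_force'],bot.hand_in())
```

```text
tips_mid [array([265., 259.])]
vial [array([422., 257.])]
marker [array([242., 356.])]
timer [array([457., 229.])]
the job is handed in; nothing more can be done
[-0.91089842  0.5587975  -0.51268496] None
```

The tip box stands upright with its far end against the rail and its side on the stop arm; contact forces and the wrist camera agree to about 2 mm. The bystanders did not move, the arm is clear, and I handed the job in at about 25 s.

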